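# Park the short torch in its sprung charging cradle

## Task

Put the short torch, not the long one, into the sprung charging cradle so that the spring plate holds it there: lying flat on the cradle's floor and lined up with it, lens end at the low stop, tail end at the tall spring plate. Leave the long torch where it lies.

Things in the scene. Friction and masses are not known exactly. Their poses are not given: they have to be found in the camera images.
- torch: Short torch, loose, aluminium, 100 mm long, 0.13 kg. Origin at its middle, 16 mm above what it lies on; y axis lengthwise from lens to tail, within 0.5 rad of world y at the start. Dark head (28 mm long, three bright rings) and tail collar (12 mm long) are 32 mm square; the body between, y = -22 to +38 mm, is 26 mm square: grip it there, across x. Either torch may lie nearer the robot.
- torch_lens (a point): Centre of the lens face of the short torch, at y = -50 mm in the torch's frame; the tail face is at y = +50 mm.
- long_torch: The long torch, a loose bystander: same materials and 32 mm square ends as the short one but 160 mm long. Origin at its middle, y axis lengthwise towards its tail.
- cradle: Charging cradle, fixed: grey base plate 70 mm wide (x), floor 15 mm above the table, open at both sides. Origin on the table under the parked torch's middle; y axis lengthwise, from the low stop to the tall spring plate, within 0.35 rad of world y. Grey spring housing behind the plate, y = 94 to 124 mm, 57 mm high. The parked torch's origin is at 0, 0, 31 mm here, its axes parallel to these.
- stop_top (a point): Middle of the top inner edge of the low steel stop at the cradle's -y end, at 0, -50, 37 mm in the cradle's frame: 22 mm above the floor. The stop is 44 mm wide, fixed, and reaches 12 mm from here towards -y.
- gate_face (a point): Middle of the top edge of the tall spring plate's flat face that looks to the stop; moves with the plate; at 0, 30, 80 mm in the cradle's frame at rest. The plate is 44 mm wide, 10 mm thick, from 2 to 65 mm above the floor, so it can be pushed back by the tail of a torch held level just above the stop, and kept back while the torch is lowered.
- gate (a joint): How far the spring plate is pushed back to the cradle's +y, in m: 0 at rest (bay to the stop 80 mm long, too short for the torch), 0.020 with the torch parked, 0.045 at its limit (bay 125 mm). The spring pushes back with 2 N at rest, 4 N parked, 6.5 N at the limit; when let go it slides the torch up to the stop.
There are look-alikes about, which are no part of the job. Several things look just like the cradle: the one meant starts farthest to the robot's left. Leave any green look-alike of the torch alone.

How it is judged:
By the outcome, as a careful person would: the job done as asked, in the order asked, and still so for the second after the job is handed in, with the robot touching nothing.
It also fails if it takes over 51 s, if anything falls off the work surface, if the arm or the gripper's body presses on something with over 40 N, if the wrist force passes 120 N, or if a joint passes its speed limit or range.

## Robot

A 6-joint arm with a two-finger parallel gripper is mounted at the origin on the work surface. World frame = base frame: x ahead of the robot, y to its left, z up, the work surface at z = 0. Lengths are in m, angles in rad, forces in N, time in s.
With the tool pointing down it reaches from about 0.225 to 0.875 m from the base axis. Payload 3.4 kg.
Tool frame: the origin (TCP) lies between the finger pads; the fingertips stand 19 mm ahead of it and the grasp point (between the pads) is the TCP (manip.tip_reach is the distance from the TCP to the fingertips, in m); z points along the fingers, x is the direction in which the jaws open and shut, and the axes are right-handed (so a half turn about z gives the same grasp; the last joint's range is limited). The gripper opens to 85 mm and grips with 20 to 120 N. Pads are 22 mm wide; open, the fingers measure 114 mm over their backs; the gripper's body (76 mm by 85 mm) begins 54 mm behind the grasp point. The pads swing forward as they close: fully open they stand 13 mm farther back than shut.
Start: joints at [-1.33, 0.276, 1.505, -0, 1.361, -0.121], TCP at [0.204, -0.538, 0.25] pointing down, gripper open.
Joint ranges: [-2.89, 2.89], [-0.75, 2.08], [0.22, 2.7], [-1.18, 4.32], [0.11, 2.71], [-2.7, 2.7]. Speed limits (rad/s): [2.57, 2.57, 3.14, 3.14, 3.14, 3.14].

## Interface

Orientations are given as a unit quaternion [w, x, y, z].
In Python, from rig import manip gives the robot as it stands.
- The arm moves only by the tool send_rows, never from a script. Its arguments are lists of equal length, an entry for each row: "delta_pos": the shift along the tool's x, y, z normalised to -1 to 1, where 1 is 40 cm, a list of three; "angular": the turn, a rotation vector about the tool's x, y, z normalised to -1 to 1, where 1 is 0.08 rad, a list of three. A call has 1 to 5 rows; each row shifts and turns the commanded pose from where the row before left it, along the tool's axes as they then stand; what a row does not reach is not made up. A row lasts 1/12 s, in which the tool goes at most 41.7 mm and 7.16 degrees, less where a joint would pass 70% of its speed; a pose out of reach is approached as far as the arm can. A call with a number of a shift or a turn outside -1 to 1 is refused whole. A call with a gripper value outside its range is refused whole. "hand" is the finger opening in mm, from 0 to 85.4, set as the call begins (left out, the last holds). The fingers move at their own pace and stop on an object; "squeeze" is the grip in N (left out, the last holds). Time passes only in rows, so rows that do not move let the fingers close. It gives the time, the measured TCP pose, the force and the opening at its end, in the units of the state.
- manip.get_state(): the state, without advancing time (a new reading comes with each control period).
- manip.get_image(name): name is "side" or "top" or "wrist"; returns the picture (480x640x3 uint8, blue, green, red); there is no depth.
- manip.calibration(name): a dict with "fx", "fy", "cx", "cy" (pixels), "camera_from_world" (4x4, takes a point from world to camera coordinates). Camera axes: x right, y up, looking along -z (the intrinsics and any distortion apply to the point x, -y, -z); pixel columns grow to the right and rows downward; lengths in m; the calibration is good to about 2 mm. A picture is of the moment at which its call begins: read the wrist's pose just before it. calibration takes no time and is no camera call; for the wrist camera it gives the pose at the moment of the call.
- manip.sign_off(): hands the job in, once; it reports no verdict.
The state is a dict: "clock": time; "qpos": joint angles; "qd": joint speeds; "effort": joint torques, N m; "position": TCP position; "ee_rot": TCP orientation; "contact_force": force on the tool from outside, world axes, zero at the start; "moment": the same for the moment, N m; "width": finger opening in m.
Only numpy, scipy, OpenCV 4.12 (cv2) and the standard library are available. Lean on these libraries where they do the work, as an engineer would, in place of code of your own. Each camera call takes 0.05 s, during which the arm holds its last target.

## Working session

There is one attempt and no reset: what is moved stays moved. The work goes in short steps, Python scripts to look and compute and a tool call to move; the robot and the scene stay as the last step left them, time stands still between calls to the robot, and variables do not carry over. Pictures are saved under pics/ and viewed, and the job is handed in when it is done.

Besides the shell and the picture viewer there is one more tool, called after "Emit:" as a command line: name --argument value ..., lists and objects as JSON in quotes. send_rows: Moves the arm, as the interface text tells. Scaled input: -1 to 1 covers 40 cm each way for a shift and 0.08 rad each way for a turn. Its arguments: {"type":"object","properties":{"delta_pos":{"type":"array","items":{"type":"array","items":{"type":"number"}}},"angular":{"type":"array","items":{"type":"array","items":{"type":"number"}}},"hand":{"type":"number"},"squeeze":{"type":"number"}},"required":["delta_pos","angular"]}

```bash
ls; mkdir -p pics
python3 - <<'E'
from rig import manip
import cv2
s=manip.get_state();print(s, manip.tip_reach)
for n in("top","side"):
    cv2.imwrite(f"pics/{n}0.png",manip.get_image(n)); print(n,manip.calibration(n))
E
```

```text
pics
{'clock': 0.0, 'qpos': array([-1.33000817e+00,  2.76592631e-01,  1.50617550e+00,  3.69283719e-05,
        1.36072008e+00, -1.21001491e-01]), 'qd': array([-1.65729252e-03, -2.75572854e-04, -1.16427875e-03, -2.71600560e-05,
       -5.43027090e-05,  2.52489831e-03]), 'effort': array([-2.70484670e-04, -4.16783345e+01, -2.45807344e+01, -5.42794642e-04,
        1.09232054e-02, -1.52012749e-07]), 'position': array([ 0.20340133, -0.53726588,  0.24942417]), 'ee_rot': array([-6.42371348e-04,  8.22781911e-01, -5.68356427e-01, -6.97114790e-04]), 'contact_force': array([-0.33860786,  0.07058165, -0.18198931]), 'moment': array([-0.0002198 ,  0.01242489, -0.03549106]), 'width': 0.08544747586013544} 0.019
top {'fx': 616.1097250104688, 'fy': 616.1097250104688, 'cx': 325.1059950485986, 'cy': 238.28238473099483, 'camera_from_world': array([[ 0.02518895, -0.99946801,  0.02071769, -0.12278706],
       [ 0.99861467,  0.02611436,  0.04568138, -0.45582039],
       [-0.0461981 ,  0.01953832,  0.9987412 , -1.44591211],
       [ 0.        ,  0.        ,  0.        ,  1.        ]])}
side {'fx': 547.2404814593074, 'fy': 547.2404814593074, 'cx': 328.07961300882386, 'cy': 237.48438706215572, 'camera_from_world': array([[-0.92644283, -0.37636329, -0.0073732 ,  0.36900613],
       [ 0.21851468, -0.55363086,  0.80358211, -0.20603648],
       [-0.30652084,  0.74286173,  0.59514824, -0.86722509],
       [ 0.        ,  0.        ,  0.        ,  1.        ]])}
```

View pics/top0.png

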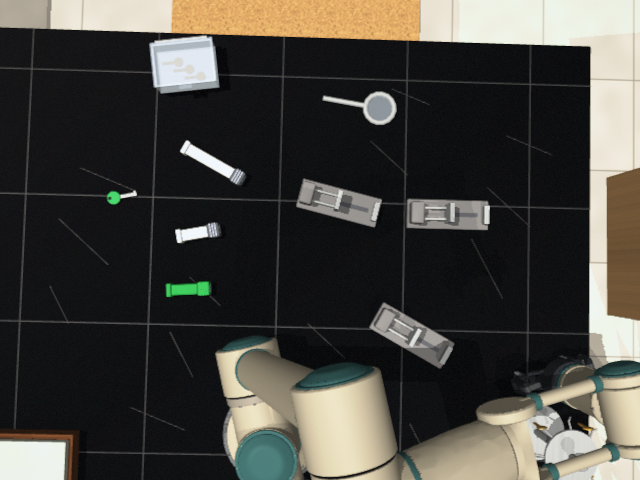

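View pics/side0.png

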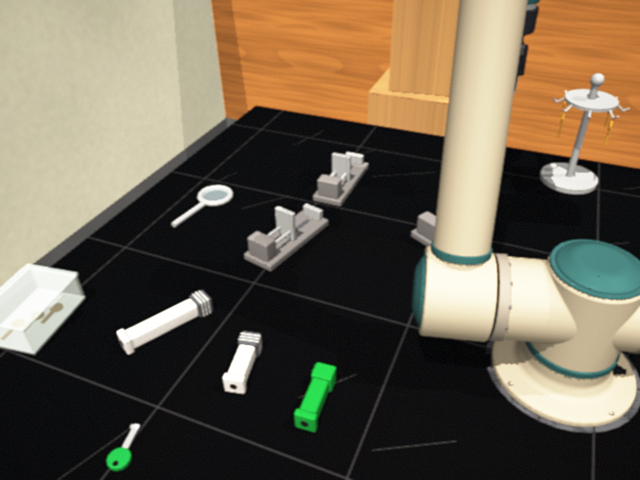

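The top view shows three cradle-like things at (340,203), (448,214) and (412,335). Left in the picture is +y, the robot's left, so (340,203) is the one meant. The short white torch is at (198,233), the long one at (213,163), and the green look-alike at (188,289). I'll enlarge to confirm.

Run:
```python
import cv2
i=cv2.imread("pics/top0.png")
a=cv2.resize(i[205:260,160:240],(800,550),interpolation=cv2.INTER_CUBIC)
b=cv2.resize(i[168:238,290:390],(800,560),interpolation=cv2.INTER_CUBIC)
cv2.imwrite("pics/c_t.png",a);cv2.imwrite("pics/c_c.png",b)
```

```text
(no output)
```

View pics/c_t.png

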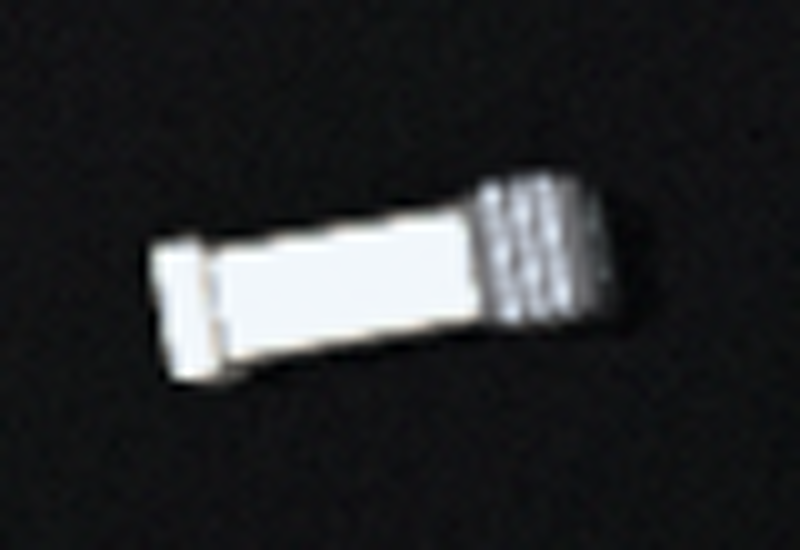

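View pics/c_c.png

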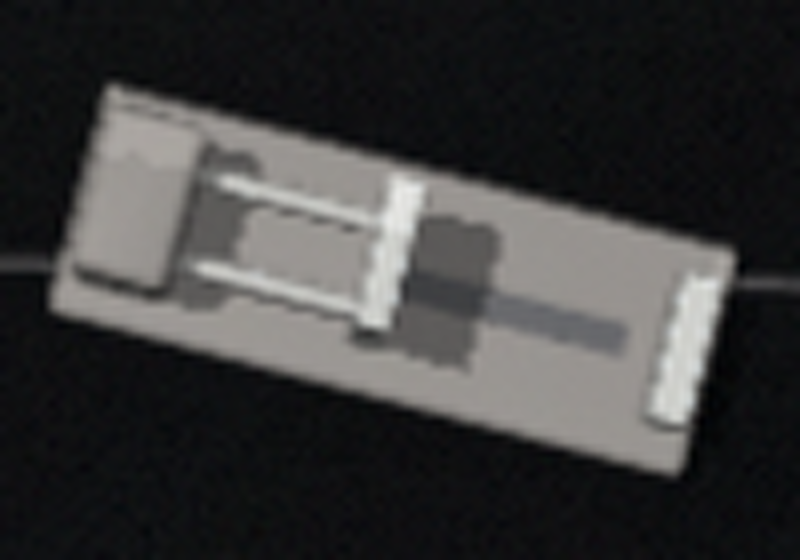

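```bash
cat > h.py <<'E'
import numpy as np
from rig import manip
def ray(c,u,v,z):
    T=np.array(c["camera_from_world"]);R=T[:3,:3];o=-R.T@T[:3,3]
    d=R.T@np.array([(u-c["cx"])/c["fx"],-(v-c["cy"])/c["fy"],-1.]); return o+d*(z-o[2])/d[2]
def proj(c,p):
    q=np.array(c["camera_from_world"])@np.append(p,1); return np.array([c["fx"]*q[0]/-q[2]+c["cx"],c["fy"]*q[1]/q[2]+c["cy"]])
E
python3 - <<'E'
from h import *
c=manip.calibration("top")
np.set_printoptions(precision=4,suppress=True)
T=lambda x,y,z: ray(c,160+(x+.5)/10-.5,205+(y+.5)/10-.5,z)
C=lambda x,y,z: ray(c,290+(x+.5)/8-.5,168+(y+.5)/8-.5,z)
for n,p in dict(tail=T(162,312,.032),bl=T(222,302,.029),br=T(473,264,.029),lens=T(612,245,.032)).items(): print(n,p)
t,l=T(162,312,.032),T(612,245,.032)
print("len",np.linalg.norm(t-l),"yaw",np.arctan2(-(t-l)[0],(t-l)[1]),"mid",(t+l)/2, "yaw body",(lambda d:np.arctan2(-d[0],d[1]))(T(222,302,.029)-T(473,264,.029)))
B=[C(*q,.015) for q in((108,85),(735,248),(680,475),(52,315))]
for b in B: print(b)
dirs=[B[0]-B[1],B[3]-B[2]]
print("yaws",[np.arctan2(-d[0],d[1]) for d in dirs],[np.linalg.norm(d) for d in dirs],np.linalg.norm(B[0]-B[3]),np.linalg.norm(B[1]-B[2]))
s=C(668,345,.037);g=C(406,255,.080)
print("stop",s,"gate",g,np.linalg.norm((g-s)[:2]),"yaw",np.arctan2(-(g-s)[0],(g-s)[1]))
E
```

```text
tail [0.4547 0.2362 0.032 ]
bl [0.4575 0.2231 0.029 ]
br [0.4679 0.1652 0.029 ]
lens [0.473  0.1326 0.032 ]
len 0.10518706910611844 yaw 0.1751341318380904 mid [0.4639 0.1844 0.032 ] yaw body 0.17760992566200515
[ 0.5998 -0.0552  0.015 ]
[ 0.5564 -0.2422  0.015 ]
[ 0.4886 -0.2273  0.015 ]
[ 0.531  -0.0405  0.015 ]
yaws [np.float64(-0.22771997526010468), np.float64(-0.22324860122258047)] [np.float64(0.19198871077520982), np.float64(0.19160335771195489)] 0.07032415718014916 0.06946190246496865
stop [ 0.525  -0.2208  0.037 ] gate [ 0.5445 -0.1419  0.08  ] 0.08128749855483647 yaw -0.24228644160400584
```

```bash
cat >> h.py <<'E'
from scipy.spatial.transform import Rotation as Ro
def st():
    s=manip.get_state();q=s["ee_rot"];return s,s["position"],Ro.from_quat(np.r_[q[1:],q[0]])
def down(yaw): # tool x at yaw, z down
    x=np.array([np.cos(yaw),np.sin(yaw),0]);z=np.array([0,0,-1.]);return Ro.from_matrix(np.c_[x,np.cross(z,x),z])
def plan(p1,yaw,n=None,p0=None,R0=None):
    s,p,R=st()
    if p0 is not None:p,R=p0,R0
    p1=np.array(p1);R1=down(yaw)
    rv=(R.inv()*R1).as_rotvec()
    m=int(np.ceil(max(np.linalg.norm(p1-p)/.0405,np.abs(rv).max()/.0795,1)))
    n=max(n or m,m)
    print("clock %.2f pos %s yaw %.4f tilt %.4f n=%d"%(s["clock"],np.round(p,4),np.arctan2(*R.as_matrix()[[1,0],0]),np.arccos(-R.as_matrix()[2,2]),n), "F",np.round(s["contact_force"],1),"w %.4f"%s["width"])
    for k in range(n):
        Rk=R*Ro.from_rotvec(rv*k/n)
        print(np.round(Rk.inv().apply(p1-p)/n/.4,4).tolist(),np.round(rv/n/.08,3).tolist())
E
python3 -c "
from h import *
plan([.464,.16,.25],.176,20)"
```

```text
clock 0.10 pos [ 0.2034 -0.5373  0.2495] yaw -1.2090 tilt 0.0017 n=20 F [ 0.4  1.  -0.5] w 0.0855
[-0.07, -0.0613, 0.0001] [-0.001, 0.001, -0.866]
[-0.0656, -0.066, 0.0001] [-0.001, 0.001, -0.866]
[-0.0609, -0.0704, 0.0001] [-0.001, 0.001, -0.866]
[-0.0558, -0.0744, 0.0] [-0.001, 0.001, -0.866]
[-0.0506, -0.0781, 0.0] [-0.001, 0.001, -0.866]
[-0.045, -0.0814, 0.0] [-0.001, 0.001, -0.866]
[-0.0393, -0.0844, 0.0] [-0.001, 0.001, -0.866]
[-0.0334, -0.0869, 0.0] [-0.001, 0.001, -0.866]
[-0.0273, -0.089, 0.0] [-0.001, 0.001, -0.866]
[-0.021, -0.0906, -0.0] [-0.001, 0.001, -0.866]
[-0.0147, -0.0919, -0.0] [-0.001, 0.001, -0.866]
[-0.0083, -0.0927, -0.0] [-0.001, 0.001, -0.866]
[-0.0019, -0.093, -0.0] [-0.001, 0.001, -0.866]
[0.0045, -0.0929, -0.0] [-0.001, 0.001, -0.866]
[0.011, -0.0924, -0.0] [-0.001, 0.001, -0.866]
[0.0173, -0.0914, -0.0] [-0.001, 0.001, -0.866]
[0.0236, -0.09, -0.0] [-0.001, 0.001, -0.866]
[0.0298, -0.0882, -0.0001] [-0.001, 0.001, -0.866]
[0.0358, -0.0859, -0.0001] [-0.001, 0.001, -0.866]
[0.0417, -0.0832, -0.0001] [-0.001, 0.001, -0.866]
```

Emit:
send_rows --delta_pos '[[-0.07, -0.061, 0], [-0.066, -0.066, 0], [-0.061, -0.07, 0], [-0.056, -0.074, 0], [-0.051, -0.078, 0]]' --angular '[[0, 0, -0.87], [0, 0, -0.87], [0, 0, -0.87], [0, 0, -0.87], [0, 0, -0.87]]'

```text
clock: 0.52
position: [0.2679, -0.3614, 0.2498]
ee_rot: [-0.0, 0.909, -0.416, -0.0]
contact_force: [0.5, 0.0, 1.1]
width: 0.0856
```

Emit:
send_rows --delta_pos '[[-0.045, -0.081, 0], [-0.039, -0.084, 0], [-0.033, -0.087, 0], [-0.027, -0.089, 0], [-0.021, -0.091, 0]]' --angular '[[0, 0, -0.87], [0, 0, -0.87], [0, 0, -0.87], [0, 0, -0.87], [0, 0, -0.87]]'

```text
clock: 0.93
position: [0.3327, -0.1872, 0.2501]
ee_rot: [-0.0, 0.968, -0.252, -0.0]
contact_force: [1.0, 0.8, 0.0]
width: 0.0853
```

```bash
python3 -c "
from h import *
import cv2
plan([.464,.16,.25],.176)
s,p,R=st();cv2.imwrite('pics/w1.png',manip.get_image('wrist'));c=manip.calibration('wrist');T=c['camera_from_world'];print(-T[:3,:3].T@T[:3,3],T[2,:3],c['fx'])"
```

```text
clock 0.93 pos [ 0.3327 -0.1872  0.2501] yaw -0.5102 tilt 0.0001 n=10 F [1.  0.8 0. ] w 0.0853
[-0.0138, -0.0918, 0.0] [-0.0, 0.0, -0.858]
[-0.0074, -0.0925, 0.0] [-0.0, 0.0, -0.858]
[-0.0011, -0.0928, 0.0] [-0.0, 0.0, -0.858]
[0.0053, -0.0926, 0.0] [-0.0, 0.0, -0.858]
[0.0116, -0.0921, 0.0] [-0.0, 0.0, -0.858]
[0.0179, -0.0911, 0.0] [-0.0, 0.0, -0.858]
[0.0241, -0.0896, 0.0] [-0.0, 0.0, -0.858]
[0.0302, -0.0877, 0.0] [-0.0, 0.0, -0.858]
[0.0362, -0.0855, 0.0] [-0.0, 0.0, -0.858]
[0.0419, -0.0828, 0.0] [-0.0, 0.0, -0.858]
[ 0.36717896 -0.12039114  0.37332068] [0.13182166 0.23389248 0.96328467] 416.3825743603274
```

View pics/w1.png

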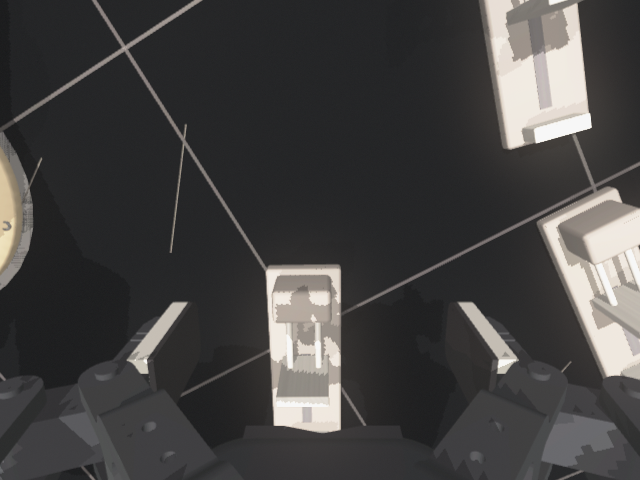

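The wrist picture shows the near look-alike cradle (305,350) and the meant cradle at upper right (540,70), with the pads at the bottom. The moves track well, so I'll carry on.

Emit:
send_rows --delta_pos '[[-0.014, -0.092, 0], [-0.007, -0.092, 0], [-0.001, -0.093, 0], [0.005, -0.093, 0], [0.012, -0.092, 0]]' --angular '[[0, 0, -0.86], [0, 0, -0.86], [0, 0, -0.86], [0, 0, -0.86], [0, 0, -0.86]]'

```text
clock: 1.4
position: [0.3989, -0.014, 0.2502]
ee_rot: [0.0, 0.997, -0.083, -0.0]
contact_force: [1.2, -0.2, 0.5]
width: 0.0853
```

```bash
python3 -c "
from h import *
plan([.464,.09,.2],.176,5)"
```

```text
clock 1.40 pos [ 0.3989 -0.014   0.2502] yaw -0.1662 tilt 0.0002 n=5 F [ 1.2 -0.2  0.5] w 0.0853
[0.0235, -0.0567, 0.0251] [0.0, 0.0, -0.855]
[0.0273, -0.0549, 0.0251] [0.0, 0.0, -0.855]
[0.031, -0.0529, 0.0251] [0.0, 0.0, -0.855]
[0.0345, -0.0507, 0.0251] [0.0, 0.0, -0.855]
[0.0379, -0.0482, 0.0251] [0.0, 0.0, -0.855]
```

Emit:
send_rows --delta_pos '[[0.023, -0.057, 0.025], [0.027, -0.055, 0.025], [0.031, -0.053, 0.025], [0.034, -0.051, 0.025], [0.038, -0.048, 0.025]]' --angular '[[0, 0, -0.85], [0, 0, -0.85], [0, 0, -0.85], [0, 0, -0.85], [0, 0, -0.85]]'

```text
clock: 1.82
position: [0.4642, 0.0895, 0.1995]
ee_rot: [0.0, 0.996, 0.087, -0.0]
contact_force: [0.5, 0.1, 1.0]
width: 0.0855
```

```bash
python3 -c "
from h import *
import cv2
s,p,R=st();print(p)
c=manip.calibration('wrist');i=manip.get_image('wrist');cv2.imwrite('pics/w2.png',i)
import pickle;pickle.dump(c,open('w2.pkl','wb'))
u=np.array([np.cos(.176),np.sin(.176),0]);v=np.array([-u[1],u[0],0]);o=np.array([.464,.1865,0])
for y,h in((50,16),(38,13),(-22,13),(-50,16)):
  print(y,[proj(c,o+v*y/1e3+u*k*h/1e3+[0,0,.016+h/1e3]).round(1).tolist() for k in(-1,1)])
plan([.464,.1865,.1],.176)"
```

```text
[0.46417979 0.08950878 0.19949253]
50 [[324.7, -12.6], [376.4, -12.6]]
38 [[329.4, 10.1], [370.4, 10.1]]
-22 [[329.0, 108.8], [367.6, 108.8]]
-50 [[324.5, 151.4], [371.2, 151.3]]
clock 1.87 pos [0.4661 0.0926 0.1978] yaw 0.1774 tilt 0.0037 n=4 F [2.3 2.4 0.1] w 0.0854
[0.0091, -0.0578, 0.0613] [-0.012, -0.001, 0.004]
[0.009, -0.0578, 0.0613] [-0.012, -0.001, 0.004]
[0.009, -0.0579, 0.0612] [-0.012, -0.001, 0.004]
[0.009, -0.058, 0.0612] [-0.012, -0.001, 0.004]
```

View pics/w2.png

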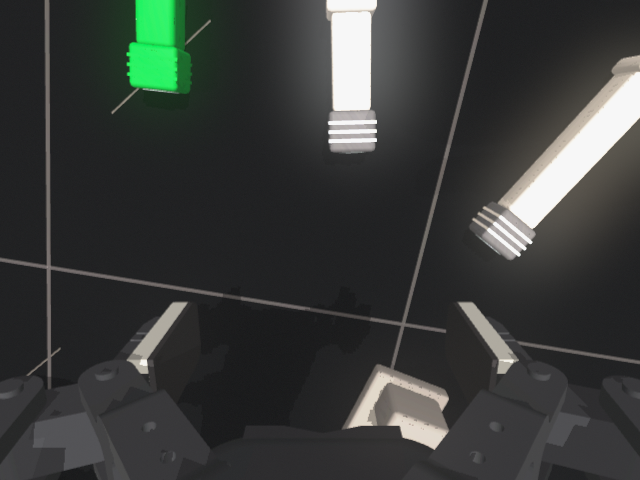

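The short torch's lens edge is at about (353,152), its body centre at (351,60), with the green one at upper left and the long one at right. The arm was still settling, so I'll take a steady reading while it holds.

```bash
python3 -c "
from h import *
import cv2
s,p,R=st();print(p,s['qd'].round(3))
c=manip.calibration('wrist');i=manip.get_image('wrist');cv2.imwrite('pics/w3c.png',cv2.resize(i[0:165,300:400],None,fx=3.6,fy=3.6,interpolation=cv2.INTER_CUBIC))
import pickle;pickle.dump(c,open('w2.pkl','wb'))
u=np.array([np.cos(.176),np.sin(.176),0]);v=np.array([-u[1],u[0],0]);o=np.array([.464,.1865,0])
for y,h in((50,16),(38,13),(-22,13),(-50,16)):
  print(y,[((proj(c,o+v*y/1e3+u*k*h/1e3+[0,0,.016+h/1e3])-[300,0])*3.6).round(1).tolist() for k in(-1,1)])
"
```

```text
[0.46608046 0.09258842 0.19778166] [-0.051 -0.032  0.019 -0.053  0.063  0.05 ]
50 [[76.6, -25.4], [262.6, -24.9]]
38 [[93.6, 55.8], [241.2, 56.2]]
-22 [[92.0, 410.3], [231.0, 410.7]]
-50 [[75.7, 563.4], [243.9, 563.9]]
```

View pics/w3c.png

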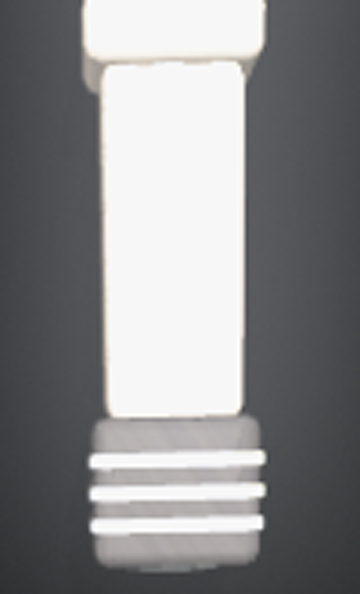

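```bash
python3 -c "
from h import *
plan([.4648,.190,.09],.186,5)"
```

```text
clock 1.92 pos [0.4646 0.0906 0.1984] yaw 0.1745 tilt 0.0026 n=5 F [ 0.1 -0.6 -0.1] w 0.0854
[0.0088, -0.0489, 0.0542] [-0.004, 0.005, -0.029]
[0.0089, -0.0489, 0.0542] [-0.004, 0.005, -0.029]
[0.009, -0.0489, 0.0542] [-0.004, 0.005, -0.029]
[0.0091, -0.0488, 0.0542] [-0.004, 0.005, -0.029]
[0.0092, -0.0488, 0.0542] [-0.004, 0.005, -0.029]
```

Emit:
send_rows --delta_pos '[[0.009, -0.049, 0.054], [0.009, -0.049, 0.054], [0.009, -0.049, 0.054], [0.009, -0.049, 0.054], [0.009, -0.049, 0.054]]' --angular '[[0, 0, -0.03], [0, 0, -0.03], [0, 0, -0.03], [0, 0, -0.03], [0, 0, -0.03]]' --hand 62 --squeeze 50

```text
clock: 2.33
position: [0.4643, 0.188, 0.0915]
ee_rot: [0.0, 0.996, 0.091, -0.0]
contact_force: [0.3, 0.1, -0.2]
width: 0.062
```

Emit:
send_rows --delta_pos '[[0, 0, 0], [0, 0, 0]]' --angular '[[0, 0, 0], [0, 0, 0]]'

```text
clock: 2.5
position: [0.4635, 0.1876, 0.0914]
ee_rot: [0.001, 0.996, 0.092, -0.002]
contact_force: [0.5, 0.0, 0.5]
width: 0.0616
```

```bash
python3 -c "
from h import *
import cv2
plan([.4648,.190,.022],.186,5)
c=manip.calibration('wrist');i=manip.get_image('wrist');cv2.imwrite('pics/w4.png',i)
"
```

```text
clock 2.50 pos [0.4635 0.1876 0.0914] yaw 0.1840 tilt 0.0034 n=5 F [0.5 0.  0.5] w 0.0616
[0.001, -0.0011, 0.0347] [0.002, 0.008, -0.005]
[0.0009, -0.0011, 0.0347] [0.002, 0.008, -0.005]
[0.0009, -0.0011, 0.0347] [0.002, 0.008, -0.005]
[0.0009, -0.0011, 0.0347] [0.002, 0.008, -0.005]
[0.0009, -0.0011, 0.0347] [0.002, 0.008, -0.005]
```

View pics/w4.png

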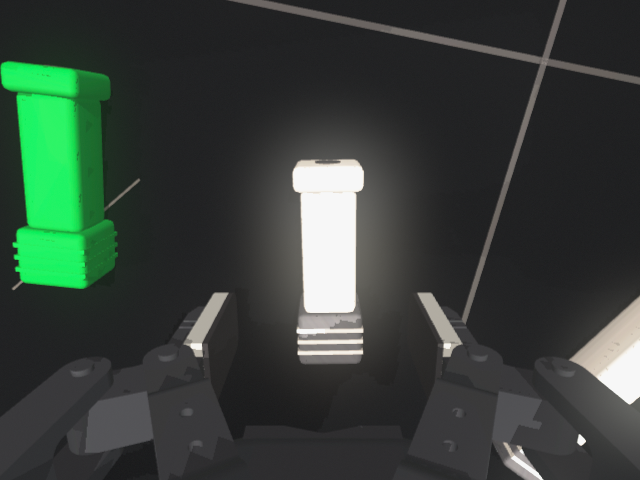

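The torch sits between the pads, straight, with its body at columns 302–356 and rows 192–310. I'll descend.

Emit:
send_rows --delta_pos '[[0.001, -0.001, 0.035], [0.001, -0.001, 0.035], [0.001, -0.001, 0.035], [0.001, -0.001, 0.035], [0.001, -0.001, 0.034]]' --angular '[[0, 0, 0], [0, 0, 0], [0, 0, 0], [0, 0, 0], [0, 0, 0]]'

```text
clock: 2.97
position: [0.4676, 0.1892, 0.0238]
ee_rot: [0.0, 0.996, 0.091, 0.002]
contact_force: [0.5, -0.2, 0.4]
width: 0.0621
```

Emit:
send_rows --delta_pos '[[0, 0, 0], [0, 0, 0], [0, 0, 0], [0, 0, 0], [0, 0, 0]]' --angular '[[0, 0, 0], [0, 0, 0], [0, 0, 0], [0, 0, 0], [0, 0, 0]]' --hand 15 --squeeze 60

```text
clock: 3.38
position: [0.4674, 0.1901, 0.0243]
ee_rot: [0.0, 0.996, 0.091, 0.002]
contact_force: [-0.6, -1.3, 6.3]
width: 0.0248
```

```bash
python3 -c "
from h import *
import cv2
plan([.46,.150,.15],.186,4)
c=manip.calibration('wrist');i=manip.get_image('wrist');cv2.imwrite('pics/w5.png',i)
"
```

```text
clock 3.38 pos [0.4674 0.1901 0.0243] yaw 0.1830 tilt 0.0032 n=4 F [-0.6 -1.3  6.3] w 0.0248
[-0.0089, 0.0239, -0.0786] [0.002, -0.01, -0.009]
[-0.009, 0.0239, -0.0786] [0.002, -0.01, -0.009]
[-0.009, 0.0238, -0.0786] [0.002, -0.01, -0.009]
[-0.0091, 0.0238, -0.0786] [0.002, -0.01, -0.009]
```

View pics/w5.png

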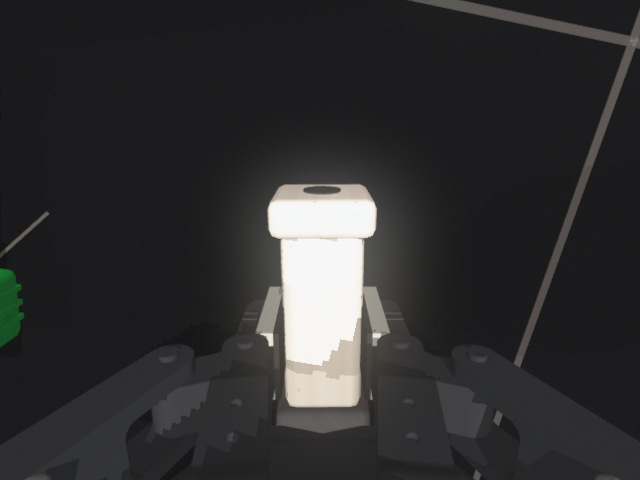

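Gripped: width is 24.8 mm, and the tail collar shows at (322,210). Lifting.

Emit:
send_rows --delta_pos '[[0, 0, -0.04], [0, 0, -0.08], [0, 0, -0.09], [0, 0, -0.09]]' --angular '[[0, 0, 0], [0, 0, 0], [0, 0, 0], [0, 0, 0]]'

```text
clock: 3.77
position: [0.4654, 0.1902, 0.144]
ee_rot: [0.0, 0.996, 0.091, -0.001]
contact_force: [1.1, 0.2, -0.5]
width: 0.025
```

```bash
python3 -c "
from h import *
# cradle frame target: torch at y=-30, grip +4 -> tcp y -26
o=np.array([.5366,-.172]);t=-.228;v=np.array([-np.sin(t),np.cos(t)])
print(o+v*-.10)
plan([*(o+v*-.1),.17],t)"
```

```text
[ 0.51399703 -0.26941204]
clock 3.77 pos [0.4654 0.1902 0.144 ] yaw 0.1830 tilt 0.0012 n=12 F [ 1.1  0.2 -0.5] w 0.0250
[-0.0075, 0.096, -0.0054] [0.0, 0.001, 0.428]
[-0.0042, 0.0962, -0.0054] [0.0, 0.001, 0.428]
[-0.0009, 0.0963, -0.0054] [0.0, 0.001, 0.428]
[0.0024, 0.0963, -0.0054] [0.0, 0.001, 0.428]
[0.0057, 0.0961, -0.0054] [0.0, 0.001, 0.428]
[0.009, 0.0959, -0.0054] [0.0, 0.001, 0.428]
[0.0123, 0.0955, -0.0054] [0.0, 0.001, 0.428]
[0.0155, 0.095, -0.0054] [0.0, 0.001, 0.428]
[0.0188, 0.0944, -0.0054] [0.0, 0.001, 0.428]
[0.022, 0.0937, -0.0054] [0.0, 0.001, 0.428]
[0.0252, 0.0929, -0.0054] [0.0, 0.001, 0.428]
[0.0284, 0.092, -0.0054] [0.0, 0.001, 0.428]
```

Emit:
send_rows --delta_pos '[[-0.008, 0.07, -0.01], [-0.004, 0.096, -0.01], [-0.001, 0.096, -0.01], [0.002, 0.096, -0.01], [0.006, 0.096, -0.01]]' --angular '[[0, 0, 0.43], [0, 0, 0.43], [0, 0, 0.43], [0, 0, 0.43], [0, 0, 0.43]]'

```text
clock: 4.18
position: [0.4838, 0.008, 0.1635]
ee_rot: [0.0, 1.0, 0.005, 0.001]
contact_force: [1.2, 0.5, -1.4]
width: 0.0252
```

Emit:
send_rows --delta_pos '[[0.009, 0.096, 0], [0.012, 0.096, 0], [0.016, 0.095, 0], [0.019, 0.094, 0], [0.022, 0.094, 0]]' --angular '[[0, 0, 0.43], [0, 0, 0.43], [0, 0, 0.43], [0, 0, 0.43], [0, 0, 0.43]]'

```text
clock: 4.6
position: [0.5041, -0.1841, 0.1632]
ee_rot: [0.0, 0.997, -0.081, 0.0]
contact_force: [0.8, -0.4, -0.1]
width: 0.0249
```

```bash
python3 -c "
from h import *
o=np.array([.5366,-.172]);t=-.228;v=np.array([-np.sin(t),np.cos(t)])
plan([*(o+v*-.1),.17],t)"
```

```text
clock 4.60 pos [ 0.5041 -0.1841  0.1632] yaw -0.1630 tilt 0.0008 n=3 F [ 0.8 -0.4 -0.1] w 0.0249
[0.0197, 0.0688, -0.0056] [-0.0, -0.003, 0.271]
[0.0212, 0.0684, -0.0056] [-0.0, -0.003, 0.271]
[0.0227, 0.0679, -0.0056] [-0.0, -0.003, 0.271]
```

Emit:
send_rows --delta_pos '[[0.02, 0.069, -0.006], [0.021, 0.068, -0.006], [0.023, 0.068, -0.006], [0, 0, 0], [0, 0, 0]]' --angular '[[0, 0, 0.27], [0, 0, 0.27], [0, 0, 0.27], [0, 0, 0], [0, 0, 0]]'

```text
clock: 5.02
position: [0.5146, -0.2691, 0.1701]
ee_rot: [0.0, 0.993, -0.114, 0.0]
contact_force: [0.4, -0.6, -1.1]
width: 0.025
```

```bash
python3 -c "
from h import *
import cv2,pickle
s,p,R=st();print(p,R.as_matrix().round(4).tolist())
c=manip.calibration('wrist');i=manip.get_image('wrist');cv2.imwrite('pics/w6.png',i)
pickle.dump((c,p,R.as_matrix()),open('w6.pkl','wb'))
s,p,R=st();print(p)
o=np.array([.5366,-.172]);t=-.228;v=np.array([-np.sin(t),np.cos(t),0]);u=np.array([v[1],-v[0],0]);o=np.array([.5366,-.172,0])
for n,q in dict(stopL=(-22,-50,37),stopR=(22,-50,37),gL=(-22,30,80),gR=(22,30,80),h1=(-35,0,15),h2=(35,0,15)).items(): print(n,proj(c,o+(q[0]*u+q[1]*v)/1e3+[0,0,q[2]/1e3]).round(1))
"
```

```text
[ 0.51461975 -0.26910238  0.17005623] [[0.9741, -0.2262, 0.0005], [-0.2262, -0.9741, -0.0002], [0.0005, 0.0001, -1.0]]
[ 0.514209   -0.26760141  0.16983816]
stopL [285.7 149. ]
stopR [358.6 149.1]
gL [273.5 -23.8]
gR [371.  -23.7]
h1 [265.9  64.3]
h2 [378.6  64.4]
```

View pics/w6.png

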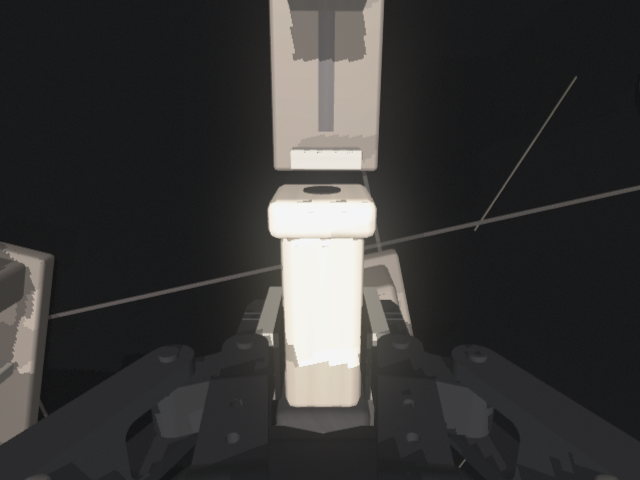

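```bash
python3 -c "
import cv2
i=cv2.imread('pics/w6.png')
cv2.imwrite('pics/w6a.png',cv2.resize(i[0:245,260:390],None,fx=2.44*2.44/2.44,fy=2.44,interpolation=cv2.INTER_CUBIC))
cv2.imwrite('pics/w6b.png',cv2.resize(i[130:240,260:390],None,fx=5,fy=5,interpolation=cv2.INTER_CUBIC))
cv2.imwrite('pics/w6c.png',cv2.resize(i[0:110,260:390],None,fx=5,fy=5,interpolation=cv2.INTER_CUBIC))
"
```

```text
(no output)
```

View pics/w6b.png

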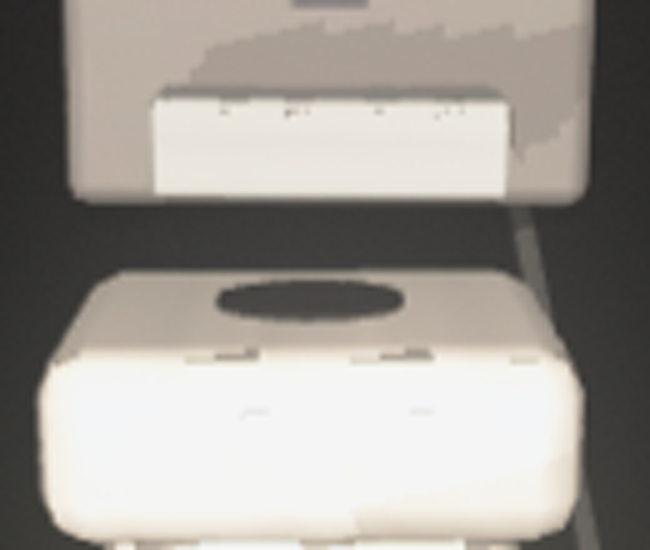

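View pics/w6c.png

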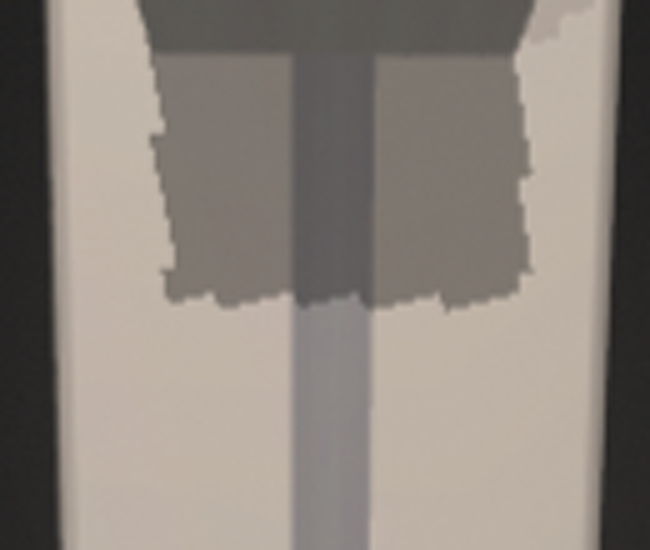

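```bash
python3 -c "
from h import *
import pickle
c,p,R=pickle.load(open('w6.pkl','rb'))
T=c['camera_from_world']
def tool(u,v,z): return (R.T@(ray(c,u,v,z)-p)*1e3).round(2)
print('stop inner',tool(326.1,149.2,.037),ray(c,326.1,149.2,.037), 'outer',tool(326,169,.037))
for q in((326.6,20),(326.4,100),(326,131)): print('slit',tool(*q,.015),ray(c,*q,.015))
for q in((325.8,131),(326.2,60),(326.9,0)): print('base',tool(*q,.015))
zc=p[2]-.0083
print('tail hole',tool(322,190,zc),'top edge',tool(321.8,200,zc+.016), 'collar front',tool(322,238,zc+.016))
print('width',tool(270,200,zc+.016),tool(373.6,200,zc+.016))
"
```

```text
stop inner [  1.76 -49.48 133.05] [ 0.52759204 -0.22133848  0.037     ] outer [  1.74 -37.57 133.05]
slit [   1.96 -124.56  155.04] [ 0.54478699 -0.14824939  0.015     ]
slit [  2.02 -78.48 155.05] [ 0.53441673 -0.19315049  0.015     ]
slit [  1.83 -59.35 155.05] [ 0.5299076  -0.21174531  0.015     ]
base [  1.7  -59.35 155.05]
base [   1.8  -102.09  155.05]
base [   2.1  -135.4   155.04]
tail hole [ -0.52 -46.49   8.29] top edge [ -0.55 -46.46  -7.71] collar front [ -0.49 -35.33  -7.7 ]
width [-15.1  -46.45  -7.71] [ 14.   -46.48  -7.7 ]
```

Measured in the tool frame, the torch tail is at y -46.5 mm, laterally -0.5 mm. The stop's inner edge is at y -49.5 mm, and the cradle axis is at +1.9 mm, parallel. The sizes agree (70 mm base, 44 mm stop, 12 mm stop depth). Next I move over the bay with a 2.4 mm lateral correction.

Emit:
send_rows --delta_pos '[[0.002, -0.065, 0], [0.002, -0.065, 0], [0.002, -0.065, 0], [0, 0, 0.06], [0, 0, 0.06]]' --angular '[[0, 0, 0], [0, 0, 0], [0, 0, 0], [0, 0, 0], [0, 0, 0]]'

```text
clock: 5.48
position: [0.5355, -0.1894, 0.1232]
ee_rot: [0.0, 0.994, -0.111, 0.002]
contact_force: [0.8, -0.2, -1.7]
width: 0.0245
```

Emit:
send_rows --delta_pos '[[0, 0, 0.06], [0, 0, 0.04], [0, 0, 0], [0, 0, 0], [0, 0, 0]]' --angular '[[0, 0, 0], [0, 0, 0], [0, 0, 0], [0, 0, 0], [0, 0, 0]]'

```text
clock: 5.9
position: [0.5351, -0.1917, 0.083]
ee_rot: [0.0, 0.994, -0.112, 0.001]
contact_force: [0.3, -0.3, -0.9]
width: 0.0248
```

```bash
cat > look.py <<'E'
import sys,cv2
from h import *
n=sys.argv[1]
s,p,R=st()
st_=np.array([.52759,-.22134]);t=-.228
v=np.array([-np.sin(t),np.cos(t)]);u=np.array([v[1],-v[0]]);d=p[:2]-st_
print("t",round(s["clock"],2),"tcp in cradle: x %.1f (want -2.3+1.8=... see) y %.1f z %.1f mm"%(d@u*1e3,d@v*1e3-50,p[2]*1e3),"torch y %.1f z %.1f"%(d@v*1e3-53.5,p[2]*1e3-8.3),"yaw %.4f"%np.arctan2(*R.as_matrix()[[1,0],0]),"F",s["contact_force"].round(1),"w",s["width"].round(4))
w=manip.get_image('wrist');cv2.imwrite(f'pics/{n}w.png',w)
S=manip.get_image('side');cv2.imwrite(f'pics/{n}s.png',cv2.resize(S[140:290,220:420],None,fx=4,fy=4,interpolation=cv2.INTER_CUBIC))
E
python3 look.py a
```

```text
Traceback (most recent call last):
  File "look.py", line 7, in <module>
    print("t",round(s["clock"],2),"tcp in cradle: x %.1f (want -2.3+1.8=... see) y %.1f z %.1f mm"%(d@u*1e3,d@v*1e3-50,p[2]*1e3),"torch y %.1f z %.1f"%(d@v*1e3-53.5,p[2]*1e3-8.3),"yaw %.4f"%np.arctan2(*R.as_matrix()[[1,0],0]),"F",s["contact_force"].round(1),"w",s["width"].round(4))
                                                                                                                                                                                                                                                                      ^^^^^^^^^^^^^^^^
AttributeError: 'float' object has no attribute 'round'
```

```bash
sed -i 's/s\["width"\].round(4)/round(s["width"],4)/; s/(want -2.3+1.8=... see)//; s/t=-.228/t=-.230/' look.py; python3 look.py a
```

```text
t 5.9 tcp in cradle: x 0.5  y -19.4 z 83.0 mm torch y -22.9 z 74.7 yaw -0.2249 F [ 0.3 -0.3 -0.9] w 0.0248
```

View pics/aw.png

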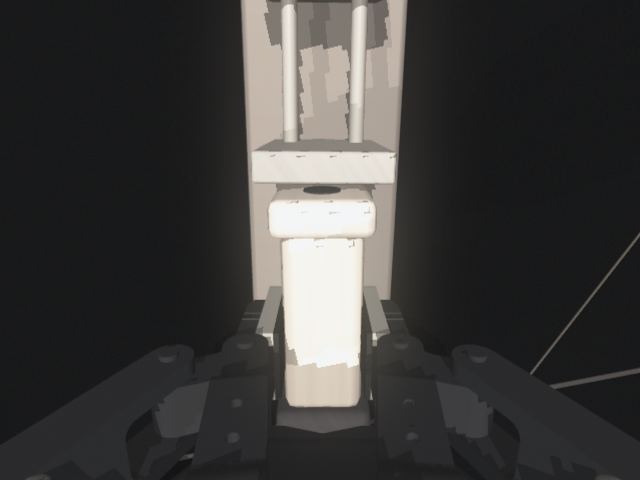

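View pics/as.png

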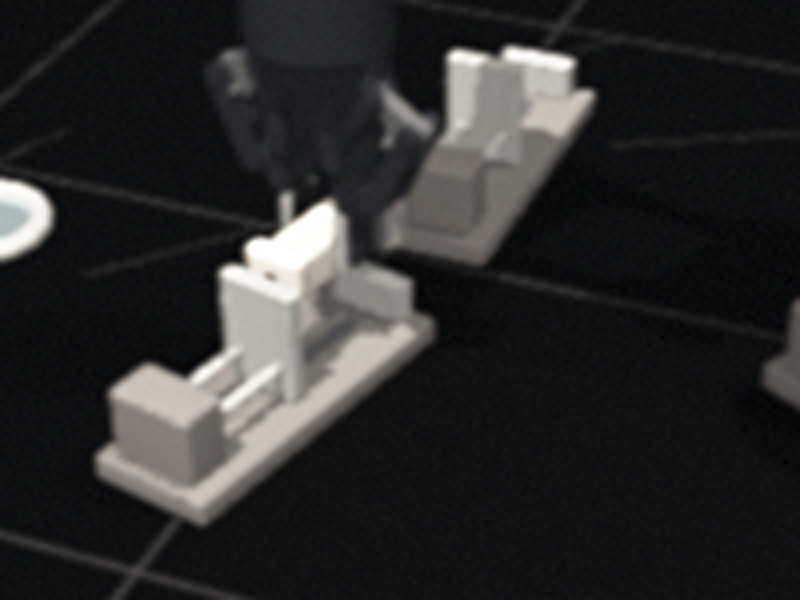

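The tail collar (322,210) is just in front of the spring plate (324,165) and centred on it, and the side view agrees. I'll lower to just above the stop level, then push.

Emit:
send_rows --delta_pos '[[0.001, 0.003, 0.02], [0, 0, 0.02], [0, 0, 0], [0, 0, 0]]' --angular '[[0, 0, 0.06], [0, 0, 0], [0, 0, 0], [0, 0, 0]]'

```text
clock: 6.33
position: [0.5339, -0.1932, 0.0652]
ee_rot: [-0.0, 0.993, -0.115, -0.001]
contact_force: [-1.5, 0.0, -2.0]
width: 0.025
```

```bash
python3 look.py b
```

```text
t 6.33 tcp in cradle: x -0.2  y -21.2 z 65.2 mm torch y -24.7 z 56.9 yaw -0.2309 F [-1.5  0.  -2. ] w 0.025
```

View pics/bs.png

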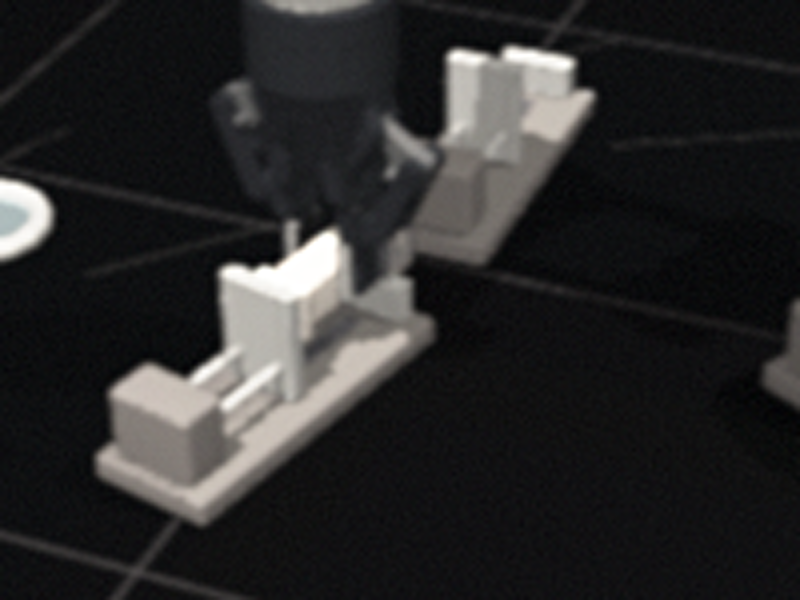

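Emit:
send_rows --delta_pos '[[0.001, -0.016, -0.002], [0, -0.016, 0], [0, -0.017, 0], [0, -0.017, 0], [0, -0.017, 0]]' --angular '[[0, 0, 0], [0, 0, 0], [0, 0, 0], [0, 0, 0], [0, 0, 0]]'

```text
clock: 6.85
position: [0.5429, -0.1611, 0.0668]
ee_rot: [0.001, 0.993, -0.115, 0.0]
contact_force: [-1.3, -5.7, -1.7]
width: 0.025
```

Emit:
send_rows --delta_pos '[[0, 0, 0], [0, 0, 0], [0, 0, 0]]' --angular '[[0, 0, 0], [0, 0, 0], [0, 0, 0]]'

```text
clock: 7.1
position: [0.5428, -0.1614, 0.0669]
ee_rot: [0.0, 0.993, -0.115, 0.0]
contact_force: [-1.0, -5.6, -1.7]
width: 0.025
```

```bash
python3 look.py c
```

```text
t 7.1 tcp in cradle: x 1.1  y 11.8 z 66.9 mm torch y 8.3 z 58.6 yaw -0.2301 F [-1.  -5.6 -1.7] w 0.025
```

View pics/cs.png

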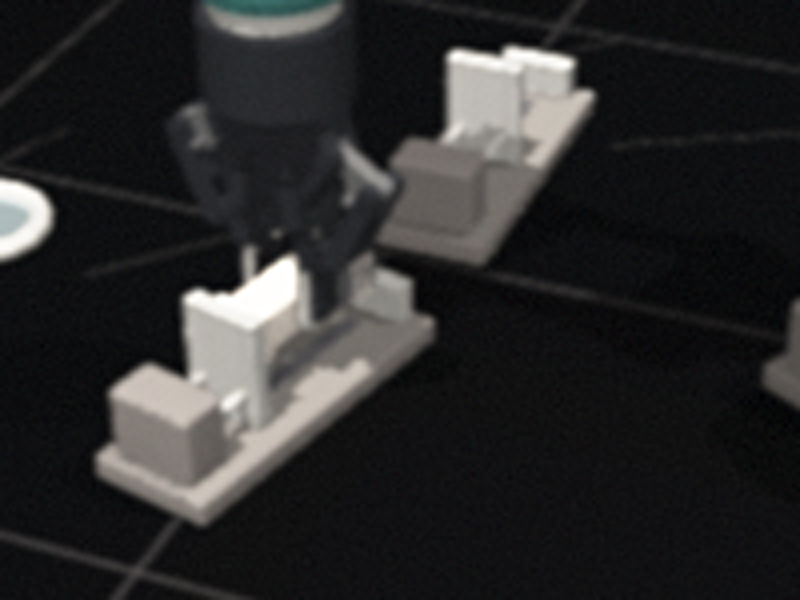

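View pics/cw.png

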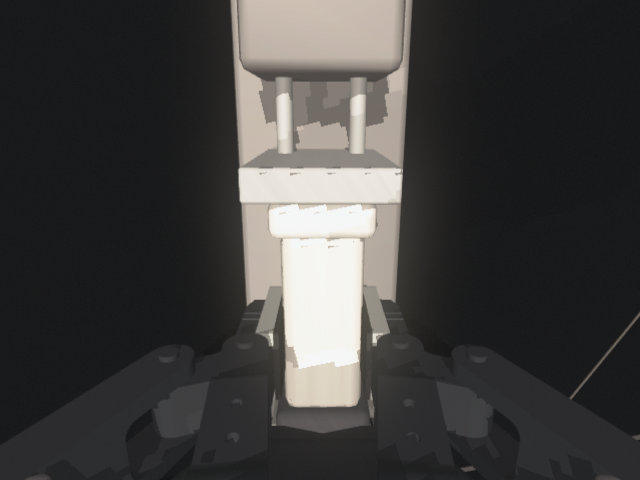

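The tail has pushed the plate back about 28 mm (5.7 N, matching the spring), and it is still centred. Now I'll lower it.

Emit:
send_rows --delta_pos '[[0, 0, 0.016], [0, 0, 0.017], [0, 0, 0.017], [0, 0, 0.015], [0, 0, 0]]' --angular '[[0, 0, 0], [0, 0, 0], [0, 0, 0], [0, 0, 0], [0, 0, 0]]'

```text
clock: 7.62
position: [0.5423, -0.1611, 0.0395]
ee_rot: [-0.0, 0.993, -0.115, -0.001]
contact_force: [0.6, -4.6, -3.3]
width: 0.0249
```

Emit:
send_rows --delta_pos '[[0, 0, 0], [0, 0, 0]]' --angular '[[0, 0, 0], [0, 0, 0]]'

```text
clock: 7.78
position: [0.5421, -0.161, 0.0398]
ee_rot: [-0.0, 0.993, -0.115, -0.001]
contact_force: [0.1, -4.8, -3.8]
width: 0.0247
```

```bash
python3 look.py d
```

```text
t 7.78 tcp in cradle: x 0.4  y 12.0 z 39.8 mm torch y 8.5 z 31.5 yaw -0.2307 F [ 0.1 -4.8 -3.8] w 0.0247
```

View pics/ds.png

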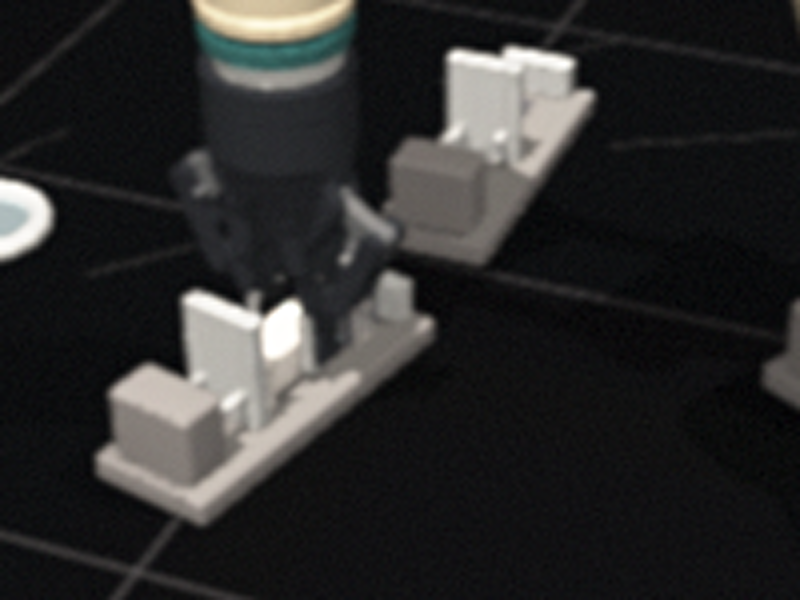

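View pics/dw.png

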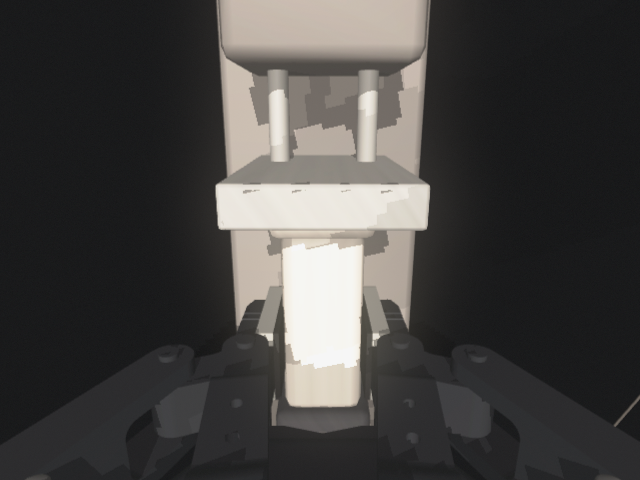

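Emit:
send_rows --delta_pos '[[0, 0.009, 0], [0, 0.008, 0], [0, 0, 0.002], [0, 0, 0], [0, 0, 0]]' --angular '[[0, 0, 0], [0, 0, 0], [0, 0, 0], [0, 0, 0], [0, 0, 0]]'

```text
clock: 8.3
position: [0.5406, -0.1678, 0.0401]
ee_rot: [-0.0, 0.993, -0.115, -0.0]
contact_force: [-1.9, -4.5, -1.1]
width: 0.0253
```

```bash
python3 look.py e
```

```text
t 8.3 tcp in cradle: x 0.5  y 5.1 z 40.1 mm torch y 1.6 z 31.8 yaw -0.2308 F [-1.9 -4.5 -1.1] w 0.0253
```

View pics/es.png

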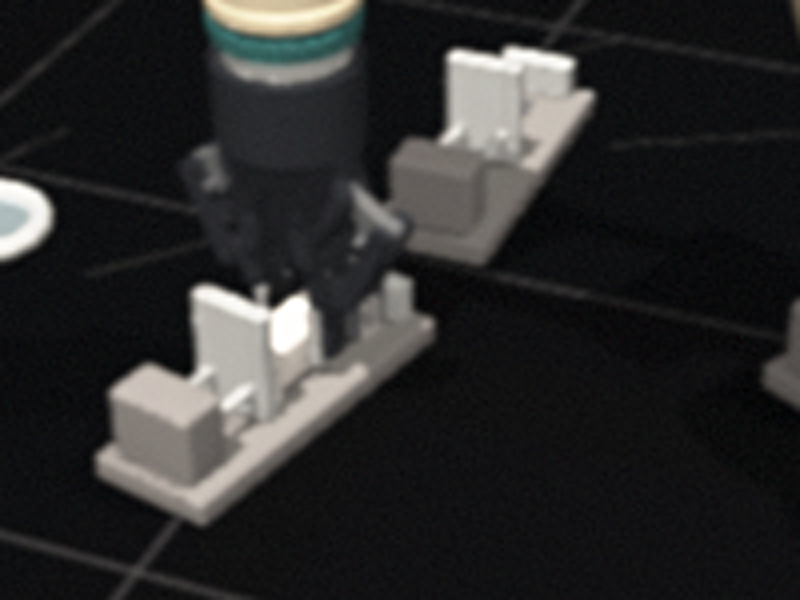

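Emit:
send_rows --delta_pos '[[0, 0, 0.002], [0, 0, 0], [0, 0, 0]]' --angular '[[0, 0, 0], [0, 0, 0], [0, 0, 0]]'

```text
clock: 8.65
position: [0.541, -0.1677, 0.0393]
ee_rot: [0.0, 0.993, -0.115, 0.0]
contact_force: [-2.8, -3.9, 2.2]
width: 0.0249
```

Emit:
send_rows --delta_pos '[[0, 0, 0], [0, 0, 0], [0, 0, 0], [0, 0, 0], [0, 0, 0]]' --angular '[[0, 0, 0], [0, 0, 0], [0, 0, 0], [0, 0, 0], [0, 0, 0]]' --hand 34 --squeeze 20

```text
clock: 9.07
position: [0.5412, -0.1674, 0.0391]
ee_rot: [-0.0, 0.993, -0.115, 0.0]
contact_force: [0.1, 0.3, 0.7]
width: 0.0343
```

```bash
python3 look.py f
```

```text
t 9.07 tcp in cradle: x 1.0  y 5.6 z 39.1 mm torch y 2.1 z 30.8 yaw -0.2306 F [0.1 0.3 0.7] w 0.0343
```

View pics/fs.png

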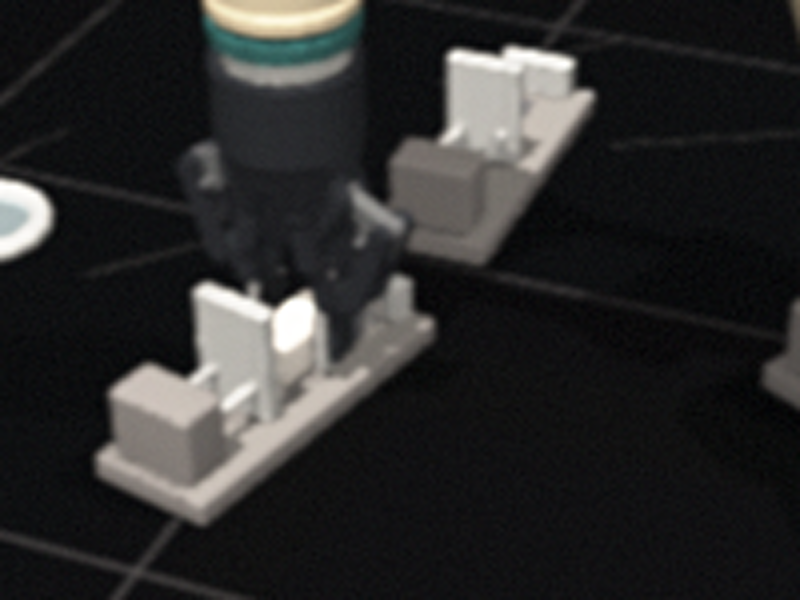

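View pics/fw.png

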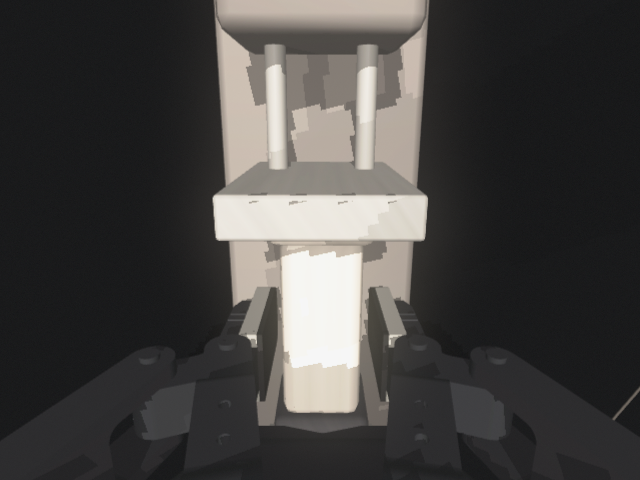

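Released, with no force left and the pads free on both sides of the body. I'll open further and withdraw straight up.

Emit:
send_rows --delta_pos '[[0, 0, 0], [0, 0, 0], [0, 0, -0.01], [0, 0, -0.03], [0, 0, -0.06]]' --angular '[[0, 0, 0], [0, 0, 0], [0, 0, 0], [0, 0, 0], [0, 0, 0]]' --hand 52

```text
clock: 9.58
position: [0.5391, -0.1669, 0.0773]
ee_rot: [-0.001, 0.993, -0.115, -0.003]
contact_force: [0.2, 0.5, 0.1]
width: 0.0525
```

Emit:
send_rows --delta_pos '[[0, 0, -0.09], [0, 0, -0.09], [0, 0.08, -0.05], [0, 0.09, 0], [0, 0.09, 0]]' --angular '[[0, 0, 0], [0, 0, 0], [0, 0, 0], [0, 0, 0], [0, 0, 0]]'

```text
clock: 10.0
position: [0.5182, -0.2701, 0.174]
ee_rot: [0.001, 0.993, -0.114, 0.002]
contact_force: [-0.1, -0.6, -0.3]
width: 0.052
```

Emit:
send_rows --delta_pos '[[0, 0, 0], [0, 0, 0], [0, 0, 0], [0, 0, 0], [0, 0, 0]]' --angular '[[0, 0, 0], [0, 0, 0], [0, 0, 0], [0, 0, 0], [0, 0, 0]]'

```text
clock: 10.42
position: [0.5173, -0.2677, 0.1709]
ee_rot: [-0.0, 0.993, -0.114, -0.0]
contact_force: [-0.0, 1.1, -0.1]
width: 0.0521
```

```bash
python3 look.py g
python3 - <<'E'
from h import *
import cv2
i=manip.get_image('top'); cv2.imwrite('pics/top9.png',i)
E
```

```text
t 10.42 tcp in cradle: x 0.6  y -97.5 z 170.9 mm torch y -101.0 z 162.6 yaw -0.2292 F [-0.   1.1 -0.1] w 0.0521
```

View pics/gs.png

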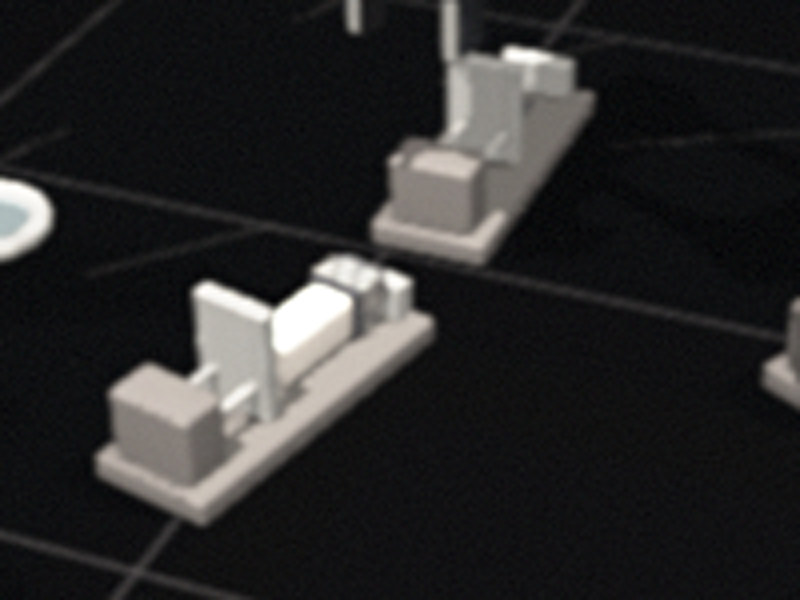

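View pics/gw.png

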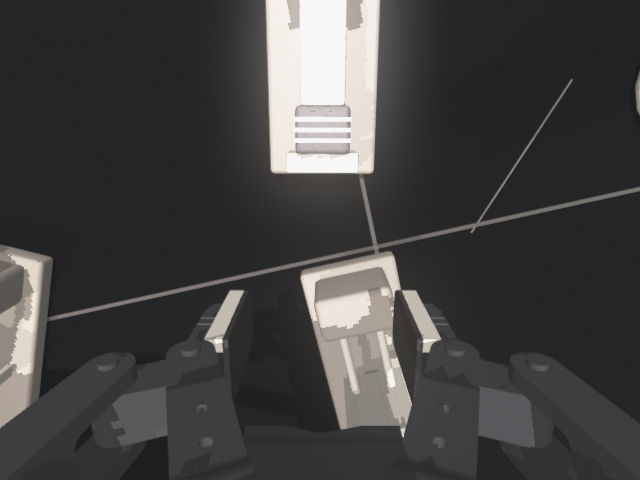

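View pics/top9.png

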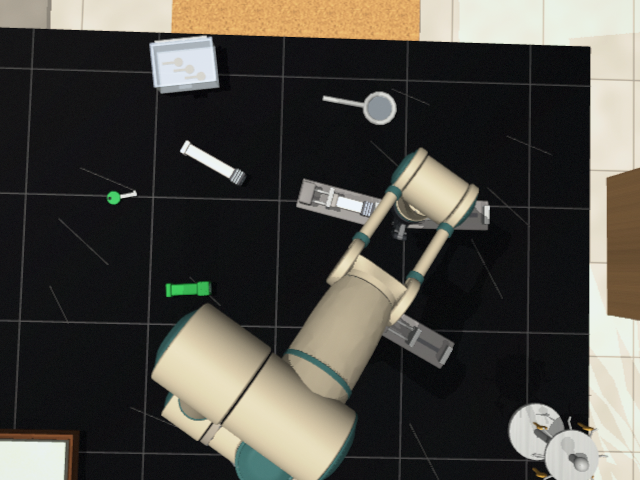

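The torch lies in the cradle with its head at the stop (322,130–155), straight. The long torch (213,163) and the green one (188,289) haven't moved. One enlarged check of the lens/stop fit.

Run:
```python
from h import *
import cv2
i=cv2.imread('pics/gw.png'); cv2.imwrite('pics/gz.png',cv2.resize(i[70:180,260:390],None,fx=5,fy=5,interpolation=cv2.INTER_CUBIC))
i=cv2.imread('pics/top9.png'); cv2.imwrite('pics/gt.png',cv2.resize(i[170:235,290:390],None,fx=8,fy=8,interpolation=cv2.INTER_CUBIC))
```

```text
(no output)
```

View pics/gz.png

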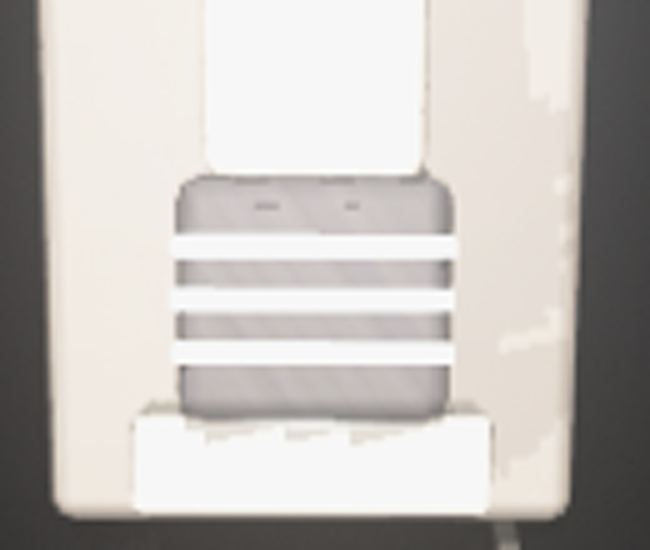

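View pics/gt.png

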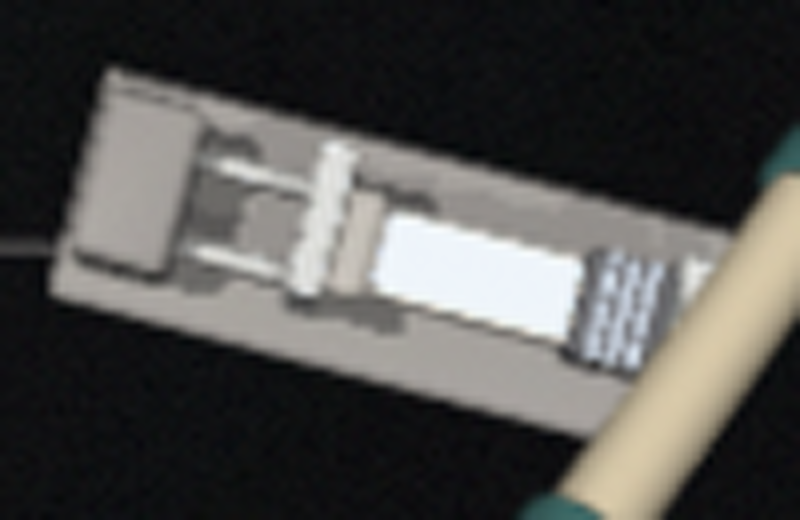

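The lens face is flush with the stop and centred: head mid at column 315, stop mid at 312, in the enlarged crop. The plate is on the tail and the gripper is well clear, so I'm handing in.

```bash
python3 -c "
from rig import manip
print(manip.get_state()['contact_force'],manip.get_state()['clock']);print(manip.sign_off())"
```

```text
[0.50070643 0.14164896 0.42604756] 10.5667
the job is handed in; nothing more can be done
None
```

I put the short torch into the leftmost cradle and handed the job in at 10.6 s of the 51 s allowed. I gripped it by the body, pushed the spring plate back about 28 mm with its tail just above the stop, lowered it to the floor and let go.

**Last checks:**
- **Fit:** in the wrist and top views the lens is flush with the stop and centred to within about 1 mm. The torch is in line with the cradle and the plate is against its tail.
- **Flat on the floor:** at release the torch's middle was at about 31 mm by the arm's reading, the parked height, and the side view shows it lying level.
- **Clear of the robot:** the gripper is well above everything and the force on it is near zero.
- **Bystanders:** the long torch and the green look-alike are where they started.

**Disagreements:** the first cradle position from the top camera was about 2–3 mm off the wrist camera's. I used the wrist camera's position. No check failed.

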